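# Fasten the yellow sample case

### The job

The yellow sample case is ready to leave the lab bench: press its lid fully shut, then swing its steel hasp over the brass catch until the hasp lies flat on the lid. Leave the blue case exactly as it is, with its lid ajar and its hasp open.

Things in the scene. Friction and masses are not known exactly. Their poses are not given: they have to be found in the camera images.
- yellow_case: Yellow sample case fixed to the bench, 210 (x) x 240 (y) x 90 mm high. Origin: centre of its underside; z up, -x its front (robot side). A ledge (x -105 to -65, top z 90) carries the hasp hinge; the lid lies behind it. Catch: brass staple on the lid at x -25, y 0, 14 mm wide in y, 5 mm thick, its top at z 104 when the lid is shut.
- yellow_lid (a joint): Lid angle, rad: 0 shut, positive = front edge raised (0.25 to 0.5 at the start). Lid 168 (x) x 240 (y) x 20 mm thick; in the case's frame its hinge axis runs along y at x 105, z 70, and its top is at z 90 when shut. Stiff friction hinge: stays where left; a few newtons downward at mid-lid close it.
- yellow_hasp (a joint): Hasp angle, rad: 0 closed, flat towards case +x, upper face at z 97; 1.57 upright; more = leaning to -x (1.75 to 2.1 at the start). Axis along y at case x -75, y 0, z 95. Steel strap 100 mm long from the axis, 32 wide, 4 thick; slot for the catch 38 to 66 mm from the axis, then a solid end tab with red tip. Stays where left; 1 to 2 N at its end move it.
- blue_hasp_tip (a point): Tip of the open hasp of the blue case, a case of the same shape and build as the yellow one but blue, standing beside it. Not to be moved.
- blue_lid_edge (a point): Middle of the upper front edge of the blue case's lid, which stands ajar like the yellow one's. Not to be moved.

How it is judged:
On the way:
1. the yellow lid is pressed shut while its hasp still stands open (value of joint yellow_lid below 0.07 rad and value of joint yellow_hasp above 0.8 rad), for 0.2 s.
At the end, for the whole second after the job is handed in: The yellow lid is shut (within 0.07 rad, about 12 mm at its front edge) and the yellow hasp lies down over the catch (within 0.17 rad, 10 degrees, of flat); the blue case's lid and hasp are within 15 mm of where they were (value of joint yellow_lid below 0.07 rad and value of joint yellow_hasp below 0.17 rad and distance of each of blue_hasp_tip, blue_lid_edge from where it was at the start of the episode below 0.015 m); the robot touches nothing.
It fails at once if the blue case's hasp is moved by more than 15 mm at its tip (distance of blue_hasp_tip from where it was at the start of the episode above 0.015 m).
It fails at once if the blue case's lid is moved by more than 15 mm at its edge (distance of blue_lid_edge from where it was at the start of the episode above 0.015 m).
It also fails if it takes over 45 s, if anything falls off the work surface, if the arm or the gripper's body presses on something with over 40 N, if the wrist force passes 120 N, or if a joint passes its speed limit or range.

### The arm

A 7-joint arm with a two-finger parallel gripper is mounted at the origin on the work surface. World frame = base frame: x ahead of the robot, y to its left, z up, the work surface at z = 0. Lengths are in m, angles in rad, forces in N, time in s.
With the tool pointing down it reaches from about 0.425 to 1.025 m from the base axis. Payload 3.6 kg.
Tool frame: the origin (TCP) lies on the centre line of the jaws, within the pads' length; the fingertips stand 17 mm ahead of it and the grasp point (between the pads) lies 2 mm behind it; z points along the fingers, y is the line along which they close (so a half turn about z gives the same grasp; the last joint's range is limited). The gripper opens to 85 mm and grips with 20 to 120 N. Pads are 22 mm wide; open, the fingers measure 114 mm over their backs; the gripper's body (76 mm by 85 mm) begins 54 mm behind the grasp point. The pads swing forward as they close: fully open they stand 13 mm farther back than shut.
Start: joints at [1.129, 0.591, 0.048, 1.609, -0.033, 0.943, -0.034], TCP at [0.247, -0.682, 0.248] pointing down, gripper open.
Joint ranges: [-2.69, 2.69], [-0.47, 2.24], [-1.27, 1.36], [0.19, 2.51], [-1.53, 4.68], [0.08, 2.07], [-3.09, 3.09]. Speed limits (rad/s): [2.57, 2.57, 3.14, 3.14, 3.14, 3.14, 3.14].

### API

Orientations are given as a rotation vector (axis times angle).
In Python, from station import telemetry, imaging, r gives the robot as it stands. The module is installed in compiled form; this text tells all that it offers.
- The arm moves only by the shell command python3 -m creep 'ROWS' [FORCE]. ROWS is JSON, a list that holds one entry, the list of rows, each a list of 7 numbers: the shift along the tool's x, y, z in m, then the turn, a rotation vector about the tool's x, y, z in degrees, then the finger opening in m, from 0 to 0.0854. In form: [[[tx, ty, tz, ax, ay, az, grip], ...]]. A call has 1 to 10 rows; each row shifts and turns the commanded pose from where the row before left it, along the tool's axes as they then stand; what a row does not reach is not made up. A row lasts 1/10 s, in which the tool goes at most 50 mm and 8.59 degrees, less where a joint would pass 70% of its speed; a pose out of reach is approached as far as the arm can. A call is refused whole if a number of a shift passes 0.05 or a number of a turn 8.59, either way. A call with a gripper value outside its range is refused whole. The fingers move at their own pace and stop on an object; FORCE is the grip in N (left out, the last holds). Time passes only in rows, so rows that do not move let the fingers close. It gives the time, the measured TCP pose, the force, the opening and the grip force at its end, in the units of the state.
- telemetry.get_obs(): the state, without advancing time (a new reading comes with each control period).
- imaging.grab_frame(name): name is "side" or "top"; returns (picture, depth): 384x512x3 uint8, red, green, blue; 384x512 float32, m along the optical axis (not along the pixel's ray), 0 where there is no reading.
- imaging.camera_info(name): a dict with "K" (3x3 intrinsics, pixels), "R" (3x3) and "t" (3): a world point X has camera coordinates R X + t. Camera axes: x right, y down, z forward; pixel columns grow to the right and rows downward; lengths in m; the calibration is good to about 2 mm. A picture is of the moment at which its call begins. camera_info takes no time and is no camera call.
- r.hand_in(): hands the job in; it is judged then, once.
The state is a dict: "clock": time; "joint_positions": joint angles; "joint_vel": joint speeds; "effort": joint torques, N m; "position": TCP position; "ee_rot": TCP orientation; "contact_force": force on the tool from outside, world axes, zero at the start; "ft_torque": the same for the moment, N m; "opening": finger opening in m; "finger_force": force on a finger pad.
Only numpy, scipy, OpenCV 4.12 (cv2) and the standard library are available. Lean on these libraries where they do the work, as an engineer would, in place of code of your own. Each camera call takes 0.05 s, during which the arm holds its last target. There are 200 camera calls.

## Working session

There is one attempt and no reset: what is moved stays moved. The work goes in short steps, Python scripts to look and compute and a shell command to move; the robot and the scene stay as the last step left them, time stands still between calls to the robot, and variables do not carry over. Pictures are saved under pics/ and viewed, at most 10 in all, crops included, and the job is handed in when it is done.

```bash
mkdir -p pics; cat > h.py <<'E'
import numpy as np, cv2
from station import telemetry, imaging, r
def cloud(name):
    im,d=imaging.grab_frame(name); c=imaging.camera_info(name)
    K,R,t=map(np.array,(c["K"],c["R"],c["t"]))
    v,u=np.mgrid[:d.shape[0],:d.shape[1]]
    P=np.stack([(u-K[0,2])/K[0,0]*d,(v-K[1,2])/K[1,1]*d,d],-1)
    return im,d,(P-t)@R
def masks(im):
    h=cv2.cvtColor(im,cv2.COLOR_RGB2HSV); H,S,V=[h[...,i].astype(int) for i in range(3)]
    return dict(yellow=(H>18)&(H<35)&(S>120)&(V>60),blue=(H>95)&(H<130)&(S>100)&(V>40),red=((H<8)|(H>172))&(S>140)&(V>60))
E
python3 - <<'E'
from h import *
o=telemetry.get_obs(); print(o)
ims=[]
for n in("top","side"):
    im,d,W=cloud(n); ims.append(im)
    np.savez(f"{n}.npz",im=im,d=d,W=W)
    cv2.imwrite(f"pics/{n}0.png",im[...,::-1])
    for k,m in masks(im).items():
        m=m&(d>0)
        nn,l,s,c=cv2.connectedComponentsWithStats(m.astype(np.uint8))
        for i in range(1,nn):
            if s[i,4]>15:
                p=W[l==i]; print(n,k,s[i],np.round(np.percentile(p,[2,50,98],axis=0),3).tolist())
E
```

```text
{'clock': 0.0, 'joint_positions': array([ 1.1294521 ,  0.59210454,  0.04828548,  1.60986215, -0.03332023,
        0.94266721, -0.03371055]), 'joint_vel': array([0.00079572, 0.00200602, 0.00074126, 0.00130427, 0.00089073,
       0.00100347, 0.00140315]), 'effort': array([-2.85374144e-04, -5.48679614e+01,  1.54657379e+00, -1.98119795e+01,
        9.34047333e-03,  8.59216583e-03, -1.81152842e-05]), 'position': array([ 0.24687981, -0.68082007,  0.2471361 ]), 'ee_rot': array([-3.09202869e+00, -5.43370800e-01,  7.64601290e-04]), 'contact_force': array([ 0.47793916, -1.31180094,  0.26327113]), 'ft_torque': array([ 0.0475248 ,  0.016023  , -0.00070809]), 'finger_force': 0.0, 'opening': 0.08566923468562095}
top yellow [ 0 11 14  3 25] [[1.09, 0.621, -0.002], [1.094, 0.641, -0.0], [1.097, 0.655, 0.004]]
top yellow [27 11 16  4 28] [[1.091, 0.547, -0.005], [1.096, 0.563, 0.0], [1.101, 0.585, 0.004]]
top yellow [ 49  12  99   9 389] [[1.079, 0.291, -0.003], [1.091, 0.428, 0.001], [1.099, 0.521, 0.004]]
top yellow [12 14 37  7 90] [[1.074, 0.531, -0.003], [1.079, 0.565, 0.001], [1.089, 0.618, 0.0
[... 10016 characters left out ...]
3] [[-0.032, -1.586, -0.218], [0.364, -1.574, 0.026], [0.813, -1.561, 0.237]]
side blue [ 215  112  116   97 5723] [[0.504, -0.302, 0.01], [0.619, -0.109, 0.089], [0.741, -0.059, 0.143]]
side blue [  0 218  29  39 258] [[0.953, 0.018, -0.182], [0.96, 0.284, 0.112], [1.369, 0.288, 0.153]]
side red [232  66  10   8  69] [[0.806, -2.334, -0.403], [0.819, -0.504, 0.164], [1.372, -0.497, 0.17]]
side red [312 111   7  10  30] [[0.528, -0.429, 0.079], [0.533, -0.165, 0.191], [0.558, -0.157, 0.194]]
side red [301 221   8  21  82] [[0.495, 0.165, 0.147], [0.499, 0.222, 0.188], [0.507, 0.235, 0.191]]
side red [ 17 230  18  26 136] [[0.914, -0.019, -0.228], [0.917, 0.298, 0.126], [1.368, 0.302, 0.154]]
```

View pics/top0.png

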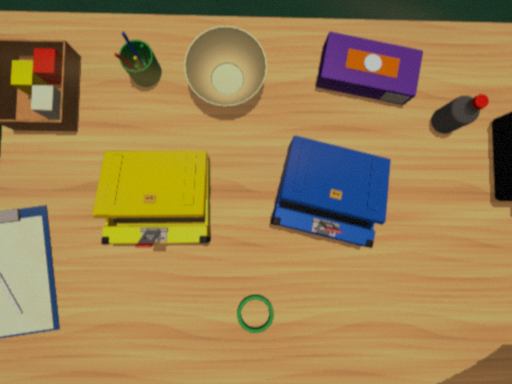

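View pics/side0.png

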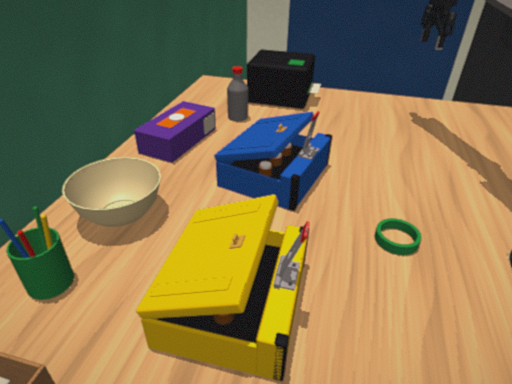

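The top view shows the yellow case at about (155,195) px with its open hasp tip at (143,244), and the blue case at about (335,190), hasp tip (328,229). The side view confirms both lids ajar and both hasps open, leaning towards the robot.

```bash
python3 - <<'E'
from h import *
for n in("top","side"):
    z=np.load(n+".npz"); im,d,W=z["im"],z["d"],z["W"]
    h=cv2.cvtColor(im,cv2.COLOR_RGB2HSV).astype(int)
    x,y,Z=W[...,0],W[...,1],W[...,2]
    m=(d>0)&(abs(h[...,0]-28)<6)&(h[...,1]>150)&(x>.45)&(x<.8)&(y>.05)&(y<.45)
    led=m&(abs(Z-.09)<.005)&(x<.6)
    p=W[led][:,:2].astype(np.float32); print(n,len(p),"ledge",cv2.minAreaRect(p), np.percentile(p,[2,98],axis=0))
    lid=m&(Z>.1)
    q=W[lid]; rect=cv2.minAreaRect(q[:,:2].astype(np.float32)); print("lid",len(q),rect)
    A=np.c_[q[:,:2],np.ones(len(q))]; c=np.linalg.lstsq(A,q[:,2],rcond=None)[0]
    print("plane",c,"tilt",np.arctan(np.hypot(*c[:2])),"yaw",np.arctan2(-c[1],-c[0]))
    print("zmax",np.percentile(q,[1,99],axis=0))
    s=(d>0)&(x>.46)&(x<.62)&(y>.12)&(y<.3)&(Z>.1)&~m
    print("non-yellow",np.percentile(W[s],[2,50,98],axis=0))
o=telemetry.get_obs()
from scipy.spatial.transform import Rotation as Ro
print(Ro.from_rotvec(o["ee_rot"]).as_matrix().round(3))
E
```

```text
top 1363 ledge ((0.5209642648696899, 0.21621198952198029), (0.04087125137448311, 0.2417404055595398), 1.0877047777175903) [[0.50155511 0.10183207]
 [0.54144536 0.33085805]]
lid 6210 ((0.6045435667037964, 0.21636062860488892), (0.196801096200943, 0.2402133196592331), 2.3273212909698486)
plane [-0.40942706 -0.00588988  0.38701408] tilt 0.3886429281024368 yaw 0.014384673562644718
zmax [[0.56023547 0.09972354 0.10069372]
 [0.6948859  0.33385695 0.15571908]]
non-yellow [[0.49802022 0.19437111 0.10018344]
 [0.52128739 0.21519083 0.14514491]
 [0.60562268 0.24196925 0.19092332]]
side 2133 ledge ((0.5188342928886414, 0.2183239758014679), (0.041251931339502335, 0.24262475967407227), 1.03714919090271) [[0.49840137 0.10820595]
 [0.53835742 0.33766033]]
lid 9017 ((0.5980193614959717, 0.22013987600803375), (0.19591529667377472, 0.240714892745018), 0.701797366142273)
plane [-0.39949751 -0.01792568  0.38143075] tilt 0.3804197181788309 yaw 0.04484050054340742
zmax [[0.5568324  0.10717785 0.10073212]
 [0.68972254 0.33987286 0.15397589]]
non-yellow [[0.49555078 0.142592   0.10037714]
 [0.51974607 0.22269309 0.14386416]
 [0.60576292 0.23841587 0.18990906]]
[[ 0.94   0.341 -0.001]
 [ 0.341 -0.94   0.002]
 [-0.    -0.002 -1.   ]]
```

```bash
python3 -m creep '[[[0,0,-0.03,0,0,6.67,0],[0,0,-0.03,0,0,6.67,0],[0,0,-0.03,0,0,6.67,0],[0.018,-0.045,0,0,0,0,0],[0.018,-0.045,0,0,0,0,0],[0.018,-0.045,0,0,0,0,0],[0.018,-0.045,0,0,0,0,0],[0.018,-0.045,0,0,0,0,0],[0.018,-0.045,0,0,0,0,0],[0.018,-0.045,0,0,0,0,0]]]' 20
```

```text
clock: 1.1
position: [0.3738, -0.3646, 0.338]
ee_rot: [-3.141, 0.002, 0.001]
contact_force: [1.1, 0.3, 0.0]
opening: -0.0004
finger_force: 0.0
```

```bash
python3 -m creep '[[[0.018,-0.045,0,0,0,0,0],[0.018,-0.045,0,0,0,0,0],[0.018,-0.045,0,0,0,0,0],[0.018,-0.045,0,0,0,0,0],[0.018,-0.045,0,0,0,0,0],[0.018,-0.045,0,0,0,0,0],[0.018,-0.045,0,0,0,0,0],[0.018,-0.045,0,0,0,0,0],[0.018,-0.045,0,0,0,0,0],[0,0,0,0,0,0,0]]]'
```

```text
clock: 2.1
position: [0.5379, 0.0468, 0.3383]
ee_rot: [-3.136, -0.017, -0.003]
contact_force: [0.3, 0.5, -0.5]
opening: 0.0004
finger_force: 0.0
```

```bash
python3 -m creep '[[[0.022,-0.0425,0,0,0,0,0],[0.022,-0.0425,0,0,0,0,0],[0.022,-0.0425,0,0,0,0,0],[0.021,-0.0425,0,0,0,0,0],[0,0,0.04,0,0,0,0],[0,0,0.04,0,0,0,0],[0,0,0.04,0,0,0,0],[0,0,0.03,0,0,0,0],[0,0,0.02,0,0,0,0],[0,0,0,0,0,0,0]]]'
```

```text
clock: 3.1
position: [0.6207, 0.206, 0.1644]
ee_rot: [3.138, -0.003, -0.012]
contact_force: [-0.3, -0.5, 0.1]
opening: -0.0001
finger_force: 0.0
```

```bash
python3 -m creep '[[[0,0,0.01,0,0,0,0],[0,0,0.01,0,0,0,0],[0,0,0.01,0,0,0,0],[0,0,0.01,0,0,0,0],[0,0,0.008,0,0,0,0],[0,0,0,0,0,0,0]]]'
```

```text
clock: 3.7
position: [0.6227, 0.2077, 0.1189]
ee_rot: [3.141, -0.002, -0.002]
contact_force: [0.7, -0.2, -0.7]
opening: -0.0002
finger_force: 0.0
```

```bash
python3 -m creep '[[[0,0,0.006,0,0,0,0],[0,0,0.005,0,0,0,0],[0,0,0.003,0,0,0,0],[0,0,0,0,0,0,0],[0,0,0,0,0,0,0]]]'; python3 - <<'E'
from h import *
im,d,W=cloud("side"); cv2.imwrite("pics/side1.png",im[...,::-1])
E
```

```text
clock: 4.2
position: [0.6229, 0.2079, 0.1071]
ee_rot: [3.141, -0.002, -0.001]
contact_force: [-3.4, -0.4, 6.3]
opening: 0.0
finger_force: 3.8
```

View pics/side1.png

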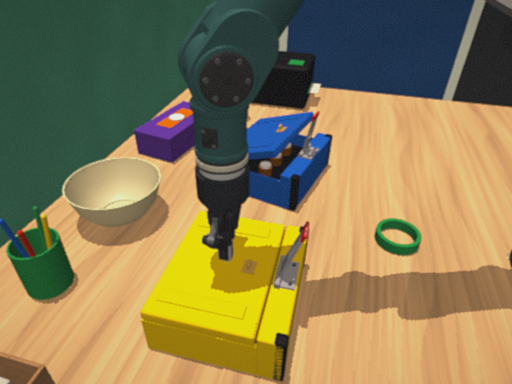

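The side view shows the lid down, with the gripper on it near (220,250) px and the hasp still open at (300,235). I'll press a little more, hold, then retreat up and over to the robot side of the hasp.

```bash
python3 -m creep '[[[0,0,0.003,0,0,0,0],[0,0,0.001,0,0,0,0],[0,0,0,0,0,0,0],[0,0,0,0,0,0,0],[0,0,0,0,0,0,0]]]'; python3 -m creep '[[[0,0,-0.04,0,0,0,0],[0,0,-0.04,0,0,0,0],[0,0,-0.04,0,0,0,0],[0,0,-0.04,0,0,0,0],[-0.04,-0.003,0,0,0,0,0],[-0.04,-0.003,0,0,0,0,0],[-0.04,-0.003,0,0,0,0,0],[-0.04,0,0,0,0,0,0],[0,0,0,0,0,0,0],[0,0,0,0,0,0,0]]]'; python3 - <<'E'
from h import *
im,d,W=cloud("side"); x,y,Z=W[...,0],W[...,1],W[...,2]
h=cv2.cvtColor(im,cv2.COLOR_RGB2HSV).astype(int)
m=(d>0)&(abs(h[...,0]-28)<6)&(h[...,1]>150)&(y>.05)&(y<.45)&(x>.56)&(x<.68)&(Z>.08)&(Z<.15)
q=W[m]; print(np.linalg.lstsq(np.c_[q[:,:2],np.ones(len(q))],q[:,2],rcond=None)[0], np.percentile(q[:,2],[2,50,98]))
m=masks(im)["red"]&(d>0)&(x>.45)&(x<.65)&(y>.1)&(y<.3)&(Z>.08)
print("red",m.sum(),np.median(W[m],axis=0))
E
```

```text
clock: 4.75
position: [0.6229, 0.208, 0.1068]
ee_rot: [3.14, -0.002, -0.001]
contact_force: [-9.1, -3.6, 27.9]
opening: 0.0
finger_force: 14.3
clock: 5.75
position: [0.4631, 0.2171, 0.2625]
ee_rot: [-3.141, 0.0, -0.002]
contact_force: [0.5, 0.3, 0.8]
opening: 0.0002
finger_force: 0.0
[ 0.00040833 -0.00322021  0.09048529] [0.08515155 0.08996728 0.09277342]
red 81 [0.49949927 0.22096028 0.18788801]
```

```bash
python3 -m creep '[[[0,0,0.04,0,0,0,0],[0,0,0.04,0,0,0,0],[0,0,0,0,0,0,0],[0.015,0,0,0,0,0,0],[0.015,0,0,0,0,0,0],[0.015,0,0,0,0,0,0],[0.015,0,0,0,0,0,0],[0.015,0,0,0,0,0,0],[0.015,0,0,0,0,0,0],[0,0,0,0,0,0,0]]]'; python3 - <<'E'
from h import *
im,d,W=cloud("side"); cv2.imwrite("pics/side2.png",im[...,::-1])
E
```

```text
clock: 6.8
position: [0.5571, 0.2166, 0.1832]
ee_rot: [-3.14, 0.006, -0.006]
contact_force: [-0.4, -1.0, -0.1]
opening: 0.0001
finger_force: 0.0
```

View pics/side2.png

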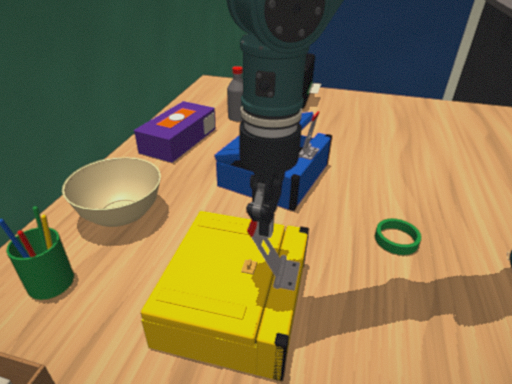

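The hasp has swung past upright: its red tip is at (252,228) px, in front of the fingers, leaning to the lid. I'll follow the arc down.

```bash
python3 -m creep '[[[0.011,0,0.005,0,0,0,0],[0.011,0,0.006,0,0,0,0],[0.008,0,0.009,0,0,0,0],[0.006,0,0.009,0,0,0,0],[0.005,0,0.01,0,0,0,0],[0.004,0,0.01,0,0,0,0],[0.004,0,0.01,0,0,0,0],[0.003,0,0.008,0,0,0,0],[0,0,0.003,0,0,0,0],[0,0,0,0,0,0,0]]]'; python3 -m creep '[[[0,0,0,0,0,0,0],[0,0,0,0,0,0,0]]]'
```

```text
clock: 7.85
position: [0.6048, 0.2167, 0.1138]
ee_rot: [3.14, -0.002, -0.003]
contact_force: [-4.4, -2.1, 12.7]
opening: -0.0001
finger_force: 6.7
clock: 8.05
position: [0.6048, 0.2167, 0.1138]
ee_rot: [3.14, -0.002, -0.002]
contact_force: [-4.8, -2.2, 12.9]
opening: 0.0001
finger_force: 6.3
```

Firm contact at the flat height (tip z ≈ 0.097). Retreat and check.

```bash
python3 -m creep '[[[0,0,-0.03,0,0,0,0],[0,0,-0.04,0,0,0,0],[0,0,-0.04,0,0,0,0],[0,0,-0.04,0,0,0,0],[-0.04,0,-0.03,0,0,0,0],[-0.04,0,0,0,0,0,0],[-0.04,0,0,0,0,0,0],[-0.03,0,0,0,0,0,0],[0,0,0,0,0,0,0],[0,0,0,0,0,0,0]]]'; python3 - <<'E'
from h import *
im,d,W=cloud("side"); cv2.imwrite("pics/side3.png",im[...,::-1]); x,y,Z=W[...,0],W[...,1],W[...,2]
R=masks(im)["red"]&(d>0)&(Z>.08)&(x>.45)&(x<.7)
for a,b in((.1,.3),(-.3,-.1)):
    m=R&(y>a)&(y<b); print("red",m.sum(),np.median(W[m],axis=0))
h=cv2.cvtColor(im,cv2.COLOR_RGB2HSV).astype(int)
m=(d>0)&(abs(h[...,0]-28)<6)&(h[...,1]>150)&(y>.05)&(y<.45)&(x>.56)&(x<.68)&(Z>.08)&(Z<.15)
q=W[m]; print(np.linalg.lstsq(np.c_[q[:,:2],np.ones(len(q))],q[:,2],rcond=None)[0])
E
```

```text
clock: 9.05
position: [0.4553, 0.217, 0.2924]
ee_rot: [3.141, -0.001, 0.001]
contact_force: [0.2, 0.3, 0.3]
opening: 0.0
finger_force: 0.0
red 96 [0.62273088 0.22125541 0.09724046]
red 29 [ 0.53310182 -0.16507295  0.19153166]
[ 0.00117692 -0.0034999   0.09007988]
```

View pics/side3.png

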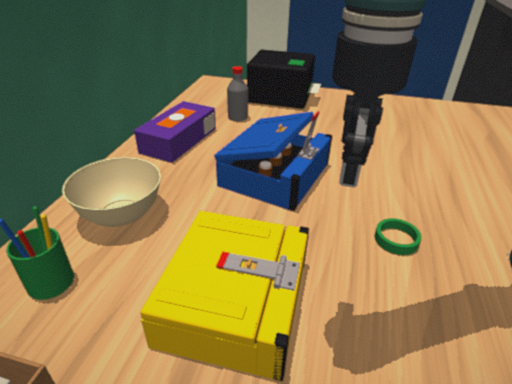

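The hasp lies flat over the catch: its red tip is at (223,260) px and z 0.097. The lid is flat, and the blue case is unchanged.

```bash
python3 -c "
from station import r
print(r.hand_in())"
```

```text
the job is handed in; nothing more can be done
None
```

I pressed the yellow lid shut and swung its hasp flat over the catch; the last camera check showed both in place and the blue hasp tip where it started, and I handed the job in at about 9 s (no verdict was returned).

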